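# Set and lock the mitre jig

## Robot

A 6-joint arm with a two-finger parallel gripper is mounted at the origin on the work surface. World frame = base frame: x ahead of the robot, y to its left, z up, the work surface at z = 0. Lengths are in mm, angles in rad, forces in N, time in s.
With the tool pointing down it reaches from about 425 to 1125 mm from the base axis. Payload 14.9 kg.
Tool frame: the origin (TCP) lies midway between the tips of the shut fingers; the grasp point (between the pads) lies 19 mm behind it; z points along the fingers, y is the line along which they close (so a half turn about z gives the same grasp; the last joint's range is limited). The gripper opens to 91 mm and grips with 3 to 60 N. Pads are 32 mm wide; open, the fingers measure 118 mm over their backs; the gripper's body (76 mm by 178 mm) begins 60 mm behind the grasp point.
Start: joints at [1.31, 0.379, 1.734, -0, 1.028, -0.033], TCP at [158.091, 681.927, 183.632] pointing down, gripper open.
Joint ranges: [-2.77, 2.77], [-0.74, 2.19], [0, 2.66], [-1.06, 4.2], [0.31, 2.87], [-3.08, 3.08]. Speed limits (rad/s): [1.89, 1.89, 2.39, 3.14, 3.14, 3.14].

## Interface

Orientations are given as a unit quaternion [w, x, y, z].
In Python, from rig import * gives the robot as it stands.
- The arm moves only by the shell command python3 -m jog 'ROWS' [OPENING] [FORCE]. ROWS is text: rows parted by semicolons, each of 4 numbers parted by spaces: the shift along the tool's x, y, z in m, then the turn about the tool's z in degrees. A call has exactly 8 rows; each row shifts and turns the commanded pose from where the row before left it, along the tool's axes as they then stand; what a row does not reach is not made up. A row lasts 1/8 s, in which the tool goes at most 62.5 mm and 10.7 degrees, less where a joint would pass 70% of its speed; a pose out of reach is approached as far as the arm can. A call with a gripper value outside its range is refused whole. OPENING is the finger opening in m, from 0 to 0.0912, set as the call begins (- or left out, the last holds). The fingers move at their own pace and stop on an object; FORCE is the grip in N (left out, the last holds). Time passes only in rows, so rows that do not move let the fingers close, or fill a call up. It gives the time, the measured TCP pose, the force, the opening and the grip force at its end, in the units of the state.
- read_state(): the state, without advancing time (a new reading comes with each control period).
- camera(name): name is "scene" or "top" or "wrist"; returns a dict with "pixels" (400x640x3 uint8, red, green, blue), "range_z" (400x640 float32, mm along the optical axis (not along the pixel's ray), 0 where there is no reading), "mtx" (3x3 intrinsics, pixels), "D" ([k1, k2, p1, p2, k3] as OpenCV has them; the pictures are not rectified), "xyz" and "rotation" of the camera in the world. Camera axes: x right, y down, z forward; pixel columns grow to the right and rows downward; lengths in mm; the calibration is good to about 2 mm. A picture is of the moment at which its call begins.
- job_done(): hands the job in; it is judged then, once.
The state is a dict: "time_s": time; "qpos": joint angles; "qd": joint speeds; "joint_torque": joint torques, N m; "tool_pos": TCP position; "orientation": TCP orientation; "force": force on the tool from outside, world axes, zero at the start; "ft_torque": the same for the moment, N m; "grip_width": finger opening in mm; "grasp_force": force on a finger pad.
Only numpy, scipy, OpenCV 4.12 (cv2) and the standard library are available. Lean on these libraries where they do the work, as an engineer would, in place of code of your own. Each camera call takes 0.05 s, during which the arm holds its last target. There are 200 camera calls.

## Task

Set the mitre jig for the next cut: with one finger, push the wooden fence arm round on its pivot until its steel tip points at the middle of the tall ball-topped index peg, and then push the black-handled lock lever round fully home against its stop pin. Only push: do not lift the arm off its pivot, and leave the pegs and the other things on the bench where they are.

Things in the scene. Friction and masses are not known exactly. Their poses are not given: they have to be found in the camera images.
- board: Mitre jig board, plywood 360 x 360 x 18 (top 18 above the bench), screwed down. Origin: centre of its underside; z up; x points from the arm's pivot to the middle of the peg row, away from the robot. Arm pivot at x -60, y 0: steel pin 16 dia, rising to 60 above the bench. Lock lever pivot at x -40, y -87: steel pin 14 dia, rising to 52.
- fence_arm (a joint): Angle of the fence arm, rad, counter-clockwise seen from above; 0 = the arm points along the board's x. Range -1.2 to 1.2. It starts swung to the left (positive, about 0.85 to 1.1), beyond all the pegs. It turns with light friction (about 1 N at 120 mm from the pivot) and stays where it is left.
- fence_pivot (a point): Point on the fence arm's pivot axis, 34 above the bench, turning with the arm: x along the arm to its tip, z up. Arm: dark wooden bar 26 wide (sides 13 from the centre line: push there), from 25 behind the pivot to 125 in front, 22 to 46 above the bench; at the pivot a disc of radius 50 (22 to 36 above the bench) and a collar of radius 20 (to 56).
- fence_tip (a point): End of the arm's thin dark steel pointer (6 wide), 155 from the pivot on the arm's centre line, 32 above the bench. The arm (about 0.3 kg) only rests on its pivot pin, and would lift off if gripped and raised.
- lock_lever (a joint): Angle of the lock lever, rad, counter-clockwise seen from above: 0 = fully open (handle points at -2.6 rad from the board's x, back towards the robot), 1.4 = fully home (handle at -1.2 rad), where it meets its stop, an upright steel pin (10 dia, top 40 above the bench). Starts at 0 to 0.35. Friction about 1.4 N at 70 mm from the pivot; stays where it is left.
- lever_pivot (a point): Point on the lock lever's pivot axis, 33 above the bench, turning with the lever: x along the handle to its tip, z up. A round cam, 22 to 38 above the bench, reaches up to 36 from the axis on the side away from the handle. A bar 14 wide, 26 to 40 above the bench, runs from it out to 75, and a round black grip of 16 dia out to 100; push on their side.
- lever_tip (a point): Outer end of the lever's black grip, 100 from its pivot, 33 above the bench.
- peg_tall: The tall index peg: steel foot 30 dia and 8 high, dark wooden stem 14 dia, and a dark wooden ball 24 dia on top; 60 high in all, 90 g. Stands loose on the board about 190 to 222 from the arm's pivot. Origin: centre of its underside, on the board's top, 18 above the bench.
- peg_short_a: A short index peg: same foot and stem but no ball, 26 high, 70 g. Stands loose in the same row, at a different angle. Origin: centre of its underside.
- peg_short_b: The other short index peg, same as peg_short_a.
- glue: White glue bottle, 54 dia, 140 high, standing on the bench to the left of the board. Origin: centre of its underside.
- screwdriver: Screwdriver lying on the bench to the right of the board.
- offcut: Dark wooden offcut 90 x 45 x 30 lying on the bench to the far right of the board. Origin: centre of its underside.
There are look-alikes about, which are no part of the job. Leave any green, purple or turquoise look-alike of the peg_tall alone.

How it is judged:
By the outcome, as a careful person would: the job done as asked, in the order asked, and still so for the second after the job is handed in, with the robot touching nothing.
It also fails if it takes over 58 s, if anything falls off the work surface, if the arm or the gripper's body presses on something with over 40 N, if the wrist force passes 120 N, or if a joint passes its speed limit or range.

## Working session

There is one attempt and no reset: what is moved stays moved. The work goes in short steps, Python scripts to look and compute and a shell command to move; the robot and the scene stay as the last step left them, time stands still between calls to the robot, and variables do not carry over. Pictures are saved under pics/ and viewed, at most 10 in all, crops included, and the job is handed in when it is done.

```bash
mkdir -p pics; ls
python3 - <<'E'
from rig import *
import cv2,pickle
for n in ("scene","top"):
    c=camera(n); pickle.dump(c,open(n+".pkl","wb")); cv2.imwrite(f"pics/{n}1.png",c["pixels"][:,:,::-1])
    print(n,c["xyz"],c["rotation"],c["mtx"],c["D"])
s=read_state(); print(s["time_s"],s["tool_pos"],s["orientation"],s["grip_width"])
E
```

```text
pics
scene [1081.85421754  512.81489087  915.7829868 ] [-0.12127774  0.32297797  0.883156   -0.3178245 ] [[421.23815576   0.         320.45141476]
 [  0.         421.23815576 198.56162565]
 [  0.           0.           1.        ]] [-0.10708622  0.          0.          0.          0.        ]
top [ 481.28678753   -4.24388705 1240.96379352] [-0.03357418  0.71339551 -0.69932898  0.02964104] [[364.98411006   0.         318.26171019]
 [  0.         364.98411006 205.2954909 ]
 [  0.           0.           1.        ]] [0.00215812 0.         0.         0.         0.        ]
0.1 [157.99240231 681.51939853 183.02943601] [-7.29622979e-05  1.13657649e-01  9.93519840e-01 -5.10008703e-04] 91.0578753488743
```

View pics/scene1.png

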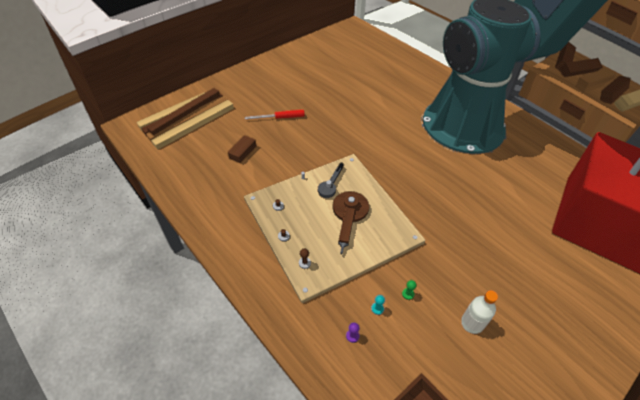

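View pics/top1.png

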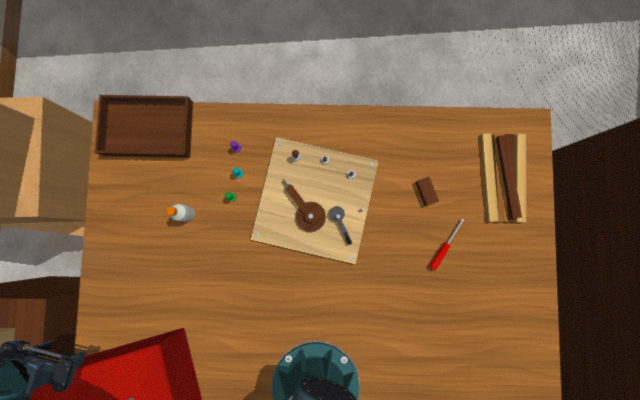

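The top view shows the board corners at about (277,138), (377,160), (356,263) and (252,240). The arm pivot is near (310,216) and its tip near (285,182). The tall peg is near (296,155) and the short pegs near (324,160) and (350,174). The lever pivot is near (337,213), its handle end near (350,243), and the stop pin near (361,210).

```bash
cat > h.py <<'E'
import numpy as np,cv2,pickle
from scipy.spatial.transform import Rotation as R
def rot(q): return R.from_quat([q[1],q[2],q[3],q[0]]).as_matrix()
def ray(c,uv):
    p=cv2.undistortPoints(np.array(uv,float).reshape(-1,1,2),c["mtx"],c["D"]).reshape(-1,2)
    return np.c_[p,np.ones(len(p))]@rot(c["rotation"]).T
def plane(c,uv,z):
    d=ray(c,uv); o=np.array(c["xyz"]); return o+d*((z-o[2])/d[:,2])[:,None]
def tri(c1,u1,c2,u2):
    d1=ray(c1,[u1])[0];d2=ray(c2,[u2])[0];o1=np.array(c1["xyz"]);o2=np.array(c2["xyz"])
    A=np.c_[d1,-d2]; t=np.linalg.lstsq(A,o2-o1,rcond=None)[0]
    a=o1+t[0]*d1;b=o2+t[1]*d2; return (a+b)/2,np.linalg.norm(a-b)
def proj(c,P):
    Rm=rot(c["rotation"]).T; rv=cv2.Rodrigues(Rm)[0]; 
    return cv2.projectPoints(np.array(P,float).reshape(-1,1,3),rv,-Rm@np.array(c["xyz"]),c["mtx"],np.array(c["D"]))[0].reshape(-1,2)
E
python3 - <<'E'
from rig import *
from h import *
np.set_printoptions(precision=1,suppress=True)
t=pickle.load(open("top.pkl","rb"));s=pickle.load(open("scene.pkl","rb"))
print("corners",plane(t,[(277,138),(377,160),(356,263),(252,240)],18)[:,:2])
for n,a,b in [("pivot",(310.5,216),(351,200)),("ball",(295.5,154),(304,253)),("leverpiv",(337,213),(327,187)),("tip",(284.5,182),(342,253)),("levtip",(350,243),(341,165)),("green",(230,196),(410,285))]:
    print(n,*tri(t,a,s,b))
w=camera("wrist"); st=read_state()
Rt=rot(st["orientation"])
print("cam in tool",Rt.T@(np.array(w["xyz"])-st["tool_pos"]),"\n",Rt.T@rot(w["rotation"]),"\nRt",Rt,w["mtx"],w["D"])
E
```

```text
corners [[ 819.3  149.5]
 [ 749.4 -192.8]
 [ 401.3 -125.3]
 [ 470.2  222.5]]
pivot [552.4  27.7  54.4] 0.8453436980238371
ball [755.   80.9  62.9] 1.7650817461971942
leverpiv [563.9 -58.   40.7] 1.903200179647949
tip [667.  119.6  20.8] 0.9408897012226158
levtip [ 467.2 -104.1   27.7] 0.837630955107174
green [613.9 296.6  40.5] 0.31620559043986457
cam in tool [  79.7   -0.6 -200.2] 
 [[-0.  -1.  -0.3]
 [ 1.  -0.   0. ]
 [-0.  -0.3  1. ]] 
Rt [[-1.   0.2 -0. ]
 [ 0.2  1.  -0. ]
 [ 0.  -0.  -1. ]] [[300.7   0.  318.1]
 [  0.  300.7 199.5]
 [  0.    0.    1. ]] [0. 0. 0. 0. 0.]
```

```bash
python3 -m jog '-.047 -.036 0 0;-.047 -.036 0 0;-.047 -.036 0 0;-.047 -.036 0 0;-.047 -.036 0 0;-.047 -.036 0 0;-.047 -.036 0 0;-.047 -.036 0 0' 0 20
python3 -m jog '-.048 -.035 0 0;-.048 -.035 0 0;-.048 -.035 0 0;-.048 -.035 0 0;0 0 .02 -9.3;0 0 .02 -9.3;0 0 .02 -9.3;0 0 0 0'
python3 - <<'E'
from rig import *
from h import *
c=camera("wrist");pickle.dump(c,open("w1.pkl","wb"));cv2.imwrite("pics/w1.png",c["pixels"][:,:,::-1])
np.set_printoptions(precision=3,suppress=True)
s=read_state();print(s["time_s"],s["tool_pos"],rot(s["orientation"]))
E
```

```text
time_s: 1.15
tool_pos: [460.3, 314.8, 183.7]
orientation: [0.0, 0.114, 0.994, 0.0]
force: [0.7, 0.3, 0.4]
grip_width: 14.2
grasp_force: 0.0
time_s: 2.15
tool_pos: [613.7, 136.5, 122.2]
orientation: [-0.001, -0.129, 0.992, -0.0]
force: [-0.4, 0.6, 0.3]
grip_width: 0.6
grasp_force: 0.0
2.2 [614.416 136.638 123.347] [[-0.968 -0.253 -0.001]
 [-0.253  0.968 -0.   ]
 [ 0.001  0.    -1.   ]]
```

View pics/w1.png

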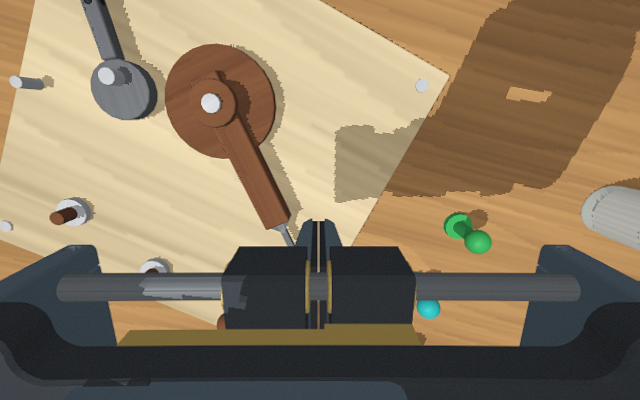

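The wrist view shows the collar pin at (210,102), the bar end from about (266,231) to (291,217), the pointer running to about (293,245), and the shut fingertips at (319,222). The tall peg is hidden behind the gripper.

Run:
```python
from rig import *
from h import *
np.set_printoptions(precision=1,suppress=True)
c=pickle.load(open("w1.pkl","rb"));t=pickle.load(open("top.pkl","rb"))
g=cv2.cvtColor(c["pixels"],cv2.COLOR_RGB2GRAY)
def cen(img,x,y,r,f):
    p=img[y-r:y+r+1,x-r:x+r+1].astype(int);m=f(p);v,u=np.nonzero(m);return (u.mean()+x-r,v.mean()+y-r,m.sum())
light=lambda p:(p.min(2)>170)&(np.ptp(p,axis=2)<25)
pp=cen(c["pixels"],210,102,12,light); lp=cen(c["pixels"],107,76,12,light); print(pp,lp)
P=plane(c,[pp[:2]],60)[0];L=plane(c,[lp[:2]],52)[0];print("pivot",P,"lever",L,np.linalg.norm((P-L)[:2]))
e=plane(c,[(266,231),(291,217)],46)[:,:2];print("bar end",e,np.linalg.norm(e[0]-e[1]))
m=e.mean(0)-P[:2];print("arm ang deg",np.degrees(np.arctan2(m[1],m[0])),np.linalg.norm(m))
x=c["range_z"];print("range at pin,bar,board",x[102,210],x[200,262],x[180,120])
for u,v in[(210,102),(262,200),(120,180)]:
    print(np.array(c["xyz"])+ray(c,[(u,v)])[0]*x[v,u])
# ball in top and scene by dark mask
b=plane(t,[(295.5,154)],66)[0];print("ball top view",b,np.degrees(np.arctan2(*(b-P)[1::-1])))
print("fingertip",plane(c,[(319,222)],122)[0])
for n,(x,y) in (("top",(296,155)),("scene",(304,254))):
    q=pickle.load(open(n+".pkl","rb"))["pixels"][y-16:y+16,x-16:x+16]
    cv2.imwrite(f"pics/{n}ball.png",cv2.resize(q,(384,384),interpolation=0)[:,:,::-1])
a,b=cv2.imread("pics/topball.png"),cv2.imread("pics/sceneball.png");cv2.imwrite("pics/balls.png",np.hstack([a,b]))
```

```text
(np.float64(209.8525179856115), np.float64(102.85971223021582), np.int64(278)) (np.float64(105.63255813953488), np.float64(75.5813953488372), np.int64(215))
pivot [551.8  27.5  60. ] lever [553.2 -61.5  52. ] 89.02277212191197
bar end [[657.7  95.1]
 [637.2 115.6]] 28.932356165076634
arm ang deg 39.11005302285335 123.34247220244553
range at pin,bar,board 250.45439 287.68735 312.08063
[551.1  27.4  59.6]
[627.5  84.8  46.2]
[653.1 -64.1  16.9]
ball top view [753.7  81.3  66. ] 14.899758459264296
fingertip [608.3 135.8 122. ]
```

View pics/balls.png

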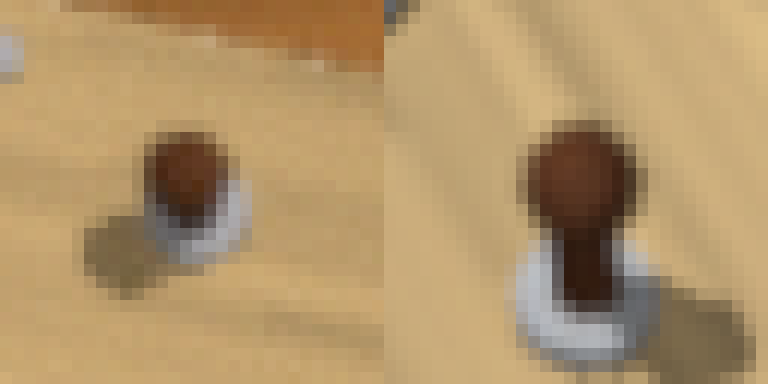

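```bash
python3 -m jog '0 0 .031 0;0 0 .031 0;0 0 .031 0;0 -.015 0 0;0 -.012 0 0;0 -.01 0 0;0 -.008 0 0;0 -.006 0 0'
python3 - <<'E'
from rig import *
from h import *
c=camera("wrist");pickle.dump(c,open("w2.pkl","wb"));cv2.imwrite("pics/w2.png",c["pixels"][:,:,::-1])
np.set_printoptions(precision=2,suppress=True)
s=read_state();print(s["time_s"],s["tool_pos"],s["force"])
t=pickle.load(open("top.pkl","rb"));q=pickle.load(open("scene.pkl","rb"))
b,e=tri(t,(295.1,152.4),q,(304.2,252.3));d=b-[551.8,27.5,0];print(b,e,np.degrees(np.arctan2(d[1],d[0])))
E
```

```text
time_s: 3.2
tool_pos: [628.2, 86.8, 31.1]
orientation: [0.0, -0.129, 0.992, -0.0]
force: [0.0, -0.1, 0.0]
grip_width: 0.0
grasp_force: 0.0
3.25 [628.23  86.45  30.97] [-0.18 -0.54 -0.13]
[757.46  82.7   71.05] 1.0049126152751107 15.02481430364829
```

View pics/w2.png

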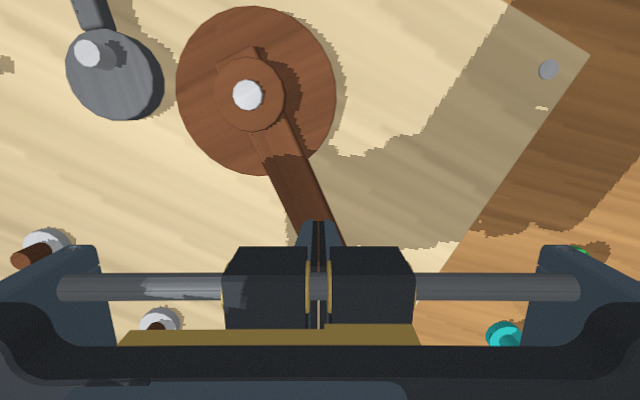

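The wrist view shows the arm's pin at (247,95). The bar runs down to about (300,245)–(345,245), behind the fingers whose tips are at (319,222). I need to know whether the bar is in contact with the finger or under it.

Run:
```python
from rig import *
from h import *
np.set_printoptions(precision=1,suppress=True)
c=pickle.load(open("w2.pkl","rb"));z=c["range_z"]
for u,v in [(247,95),(275,170),(300,200),(310,212),(325,210),(335,235),(319,222),(313,235),(318,245),(290,225),(342,243)]:
    p=np.array(c["xyz"])+ray(c,[(u,v)])[0]*z[v,u]; d=p-[551.8,27.5,0]
    print((u,v),c["pixels"][v,u],p,"fin frame",d[0]*.968+d[1]*.253,-d[0]*.253+d[1]*.968)
k=c["pixels"][150:300,230:400];cv2.imwrite("pics/w2c.png",cv2.resize(k,None,fx=4,fy=4,interpolation=2)[:,:,::-1])
t=camera("top");pickle.dump(t,open("top2.pkl","wb"))
s=camera("scene");pickle.dump(s,open("scene2.pkl","wb"));
k=s["pixels"][150:290,230:430];cv2.imwrite("pics/s2c.png",cv2.resize(k,None,fx=4,fy=4,interpolation=2)[:,:,::-1])
```

```text
(247, 95) [219 221 223] [552.   27.1  59.2] fin frame 0.10170804464910352 -0.44034528991514654
(275, 170) [79 50 35] [591.3  49.2  44.8] fin frame 43.74397144600779 11.016049052460314
(300, 200) [86 58 41] [605.9  69.   46.5] fin frame 62.85473051114341 26.523704752836082
(310, 212) [87 58 40] [612.3  77.3  45.9] fin frame 71.14636288921878 32.87073694254802
(325, 210) [86 57 41] [608.3  86.3  46.5] fin frame 69.57475330102832 42.599459180274465
(335, 235) [59 69 77] [608.2  90.8  85.3] fin frame 70.60549937729769 46.95836253734462
(319, 222) [49 42 35] [617.6  84.7  45.5] fin frame 78.1860779174262 38.74581645491186
(313, 235) [31 32 32] [611.8  79.8  83.7] fin frame 71.29720289235114 35.40723532057993
(318, 245) [61 45 36] [633.3  88.2  46.5] fin frame 94.22494481640948 38.12032153052424
(290, 225) [165 147 114] [635.4  66.8  18. ] fin frame 90.90388698780981 16.91743597697573
(342, 243) [67 50 43] [628.  103.4  46. ] fin frame 92.94374062425976 54.19553135555059
```

View pics/s2c.png

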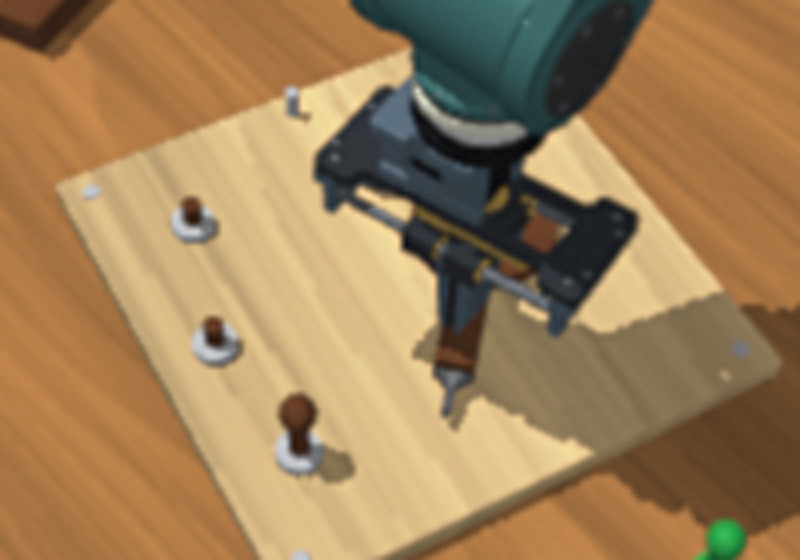

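The scene crop shows the pointer tip still at about (342,253) in the full picture, so the arm has not moved. The fingers appear over the bar. I'll check where the fingertips really are.

Run:
```python
from rig import *
from h import *
np.set_printoptions(precision=1,suppress=True)
a=pickle.load(open("w1.pkl","rb"));b=pickle.load(open("w2.pkl","rb"))
T1=np.array([614.4,136.6,123.3]);Rt=np.array([[-.968,-.253,0],[-.253,.968,0],[0,0,-1]])
for v in (215,219,221,223,226,230,240,260):
  for u in (300,309,315,319,323,330):
    if (u,v): 
        p=np.array(a["xyz"])+ray(a,[(u,v)])[0]*a["range_z"][v,u]
        print((u,v),a["range_z"][v,u].round(),b["range_z"][v,u].round(),"tool",Rt.T@(p-T1),end=" | " if u<330 else "\n")
s=read_state();print(s["tool_pos"],s["force"],s["qpos"])
q=pickle.load(open("scene2.pkl","rb"));print(proj(q,s["tool_pos"]),proj(q,np.add(s["tool_pos"],[0,0,20])),proj(q,np.add(s["tool_pos"],[0,0,40])))
u,v=344,228;p=np.array(q["xyz"])+ray(q,[(u,v)])[0]*q["range_z"][v,u];print(p)
for v in range(205,256,4):
    u=344-(v-228)//10; p=np.array(q["xyz"])+ray(q,[(u,v)])[0]*q["range_z"][v,u];print((u,v),q["pixels"][v,u],p)
```

```text
(300, 215) 323.0 197.0 tool [-24.6 -19.1 106.1] | (309, 215) 323.0 196.0 tool [-24.9  -9.5 106.9] | (315, 215) 322.0 197.0 tool [-24.4  -3.  105.7] | (319, 215) 322.0 196.0 tool [-24.4   1.3 105.6] | (323, 215) 323.0 197.0 tool [-24.8   5.6 106.7] | (330, 215) 322.0 198.0 tool [-24.2  13.  105.2]
(300, 219) 323.0 198.0 tool [-29.  -19.2 105.7] | (309, 219) 180.0 180.0 tool [ 19.5  -5.4 -29.9] | (315, 219) 322.0 197.0 tool [-28.6  -3.  104.5] | (319, 219) 323.0 199.0 tool [-28.8   1.3 105.3] | (323, 219) 324.0 198.0 tool [-29.2   5.6 106.4] | (330, 219) 324.0 199.0 tool [-29.1  13.1 106.2]
(300, 221) 325.0 198.0 tool [-31.5 -19.2 106.2] | (309, 221) 176.0 176.0 tool [ 19.4  -5.3 -33.3] | (315, 221) 180.0 181.0 tool [ 18.3  -1.8 -30.1] | (319, 221) 324.0 198.0 tool [-31.2   1.3 105.7] | (323, 221) 181.0 181.0 tool [ 17.9   3.  -29. ] | (330, 221) 176.0 176.0 tool [ 19.5   7.  -33.3]
(300, 223) 325.0 198.0 tool [-33.6 -19.2 105.8] | (309, 223) 173.0 173.0 tool [ 19.5  -5.2 -36.7] | (315, 223) 178.0 178.0 tool [ 17.9  -1.8 -32.4] | (319, 223) 323.0 198.0 tool [-33.1   1.3 104.6] | (323, 
[... 1274 characters left out ...]
3.5 -118.7]
[627.9  87.2  30.7] [-1.  -0.1 -0.4] [ 0.1  0.5  1.9  0.   0.7 -1.7]
[[344.9 234.3]] [[345.3 229.7]] [[345.7 225.1]]
[643.4  97.   82.5]
(347, 205) [42 50 56] [647.8 104.1 181.9]
(346, 209) [93 76 41] [648.2 102.5 166.3]
(346, 213) [50 54 59] [655.3 110.3 165. ]
(346, 217) [32 35 38] [660.4 116.2 160.4]
(345, 221) [46 55 62] [643.5  98.3 112.4]
(345, 225) [50 60 69] [642.8  98.8  96.2]
(344, 229) [48 59 67] [644.2  98.   80. ]
(344, 233) [58 45 39] [633.9  89.5  44.4]
(344, 237) [71 44 28] [643.   99.3  46.1]
(343, 241) [64 39 23] [651.6 105.4  43.4]
(343, 245) [111 114 118] [655.6 110.3  34.9]
(342, 249) [92 91 93] [666.9 118.8  37.9]
(342, 253) [116 102  83] [673.  125.9  34.2]
```

The shut fingers end about 28 mm short of the reported TCP: in the wrist frame they are visible only to tool z of about -29, and the scene view agrees. So the finger passed over the bar without touching it. I'll back off to the left and lower by that amount, watching the force.

```bash
python3 -m jog '0 .018 0 0;0 .018 0 0;0 .018 0 0;0 0 .010 0;0 0 .010 0;0 0 .004 0;0 0 0 0;0 0 0 0'
python3 - <<'E'
from rig import *
from h import *
np.set_printoptions(precision=1,suppress=True)
s=read_state();print(s["time_s"],s["tool_pos"],s["force"])
c=camera("wrist");pickle.dump(c,open("w3.pkl","wb"))
q=camera("scene");pickle.dump(q,open("scene3.pkl","wb"))
k=q["pixels"][170:290,260:420];a=cv2.resize(k,(640,480),interpolation=2)[:,:,::-1]
cv2.imwrite("pics/s3.png",a)
E
```

```text
time_s: 4.35
tool_pos: [614.2, 139.4, 6.8]
orientation: [0.0, -0.129, 0.992, 0.0]
force: [0.2, -0.5, -0.1]
grip_width: 0.8
grasp_force: 0.0
4.35 [614.2 139.4   6.8] [ 0.2 -0.5 -0.1]
```

View pics/s3.png

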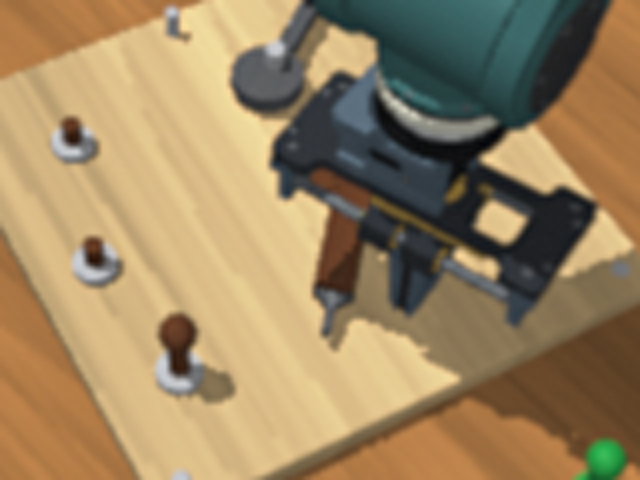

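The finger now stands beside the bar. In the crop the finger foot is at (405,300) and the bar at (345,250), with a clear gap between them. I'll push.

```bash
python3 -m jog '0 0 .004 0;0 -.010 0 0;0 -.010 0 0;0 -.010 0 0;0 -.008 0 0;0 -.008 0 0;0 -.006 0 0;0 -.005 0 0'
cat > look.py <<'E'
from rig import *
from h import *
import sys
np.set_printoptions(precision=1,suppress=True)
n=sys.argv[1];s=read_state();print(s["time_s"],s["tool_pos"],s["force"])
d=s["tool_pos"]-np.array([551.8,27.5,0]);print("fin r,lat",d[0]*.968+d[1]*.253,-d[0]*.253+d[1]*.968)
c=camera("wrist");q=camera("scene");pickle.dump((c,q),open(n+".pkl","wb"))
# arm angle from wrist depth: bar top points (z 42..49, 25<r<130 from pivot)
v,u=np.mgrid[0:400,0:640];uv=np.c_[u.ravel(),v.ravel()].astype(float)
for nm,cc in (("wrist",c),("scene",q)):
    P=np.array(cc["xyz"])+ray(cc,uv)*cc["range_z"].reshape(-1,1)
    px=cc["pixels"].reshape(-1,3).astype(int)
    r=np.hypot(P[:,0]-551.8,P[:,1]-27.5)
    m=(abs(P[:,2]-45.5)<5)&(r>24)&(r<128)&(px[:,0]>px[:,2]*1.3)
    X=P[m][:,:2]-[551.8,27.5]
    M=X.T@X;w,V=np.linalg.eigh(M);e=V[:,1]*np.sign(V[0,1]);l=X@[-e[1],e[0]]
    print(nm,m.sum(),"arm deg",np.degrees(np.arctan2(e[1],e[0])),"lat range",np.percentile(l,[2,98]) if m.any() else 0)
E
python3 look.py p1
```

```text
time_s: 5.45
tool_pos: [628.7, 84.2, 2.7]
orientation: [0.0, -0.129, 0.992, 0.0]
force: [0.0, 1.0, 0.5]
grip_width: 0.3
grasp_force: 0.5
5.45 [628.7  84.2   2.7] [0.  1.  0.5]
fin r,lat 88.78392572999482 35.3971018836063
wrist 5403 arm deg 22.321391010702364 lat range [-12.9  12.4]
scene 130 arm deg 21.40186196011644 lat range [-11.8  22.2]
```

```bash
python3 -m jog '0 -.003 0 0;0 -.003 0 0;0 -.002 0 0;0 -.002 0 0;0 -.001 0 0;0 0 0 0;0 0 0 0;0 0 0 0'
python3 look.py p2
```

```text
time_s: 6.55
tool_pos: [631.4, 73.9, 2.6]
orientation: [-0.0, -0.129, 0.992, -0.0]
force: [-1.1, 0.0, 0.0]
grip_width: 0.4
grasp_force: 0.2
6.55 [631.4  73.9   2.6] [-1.1  0.   0. ]
fin r,lat 88.74796921635155 24.77294885377044
wrist 5228 arm deg 15.964950208544872 lat range [-12.6  12.6]
scene 129 arm deg 15.784755067658189 lat range [-11.8  13.3]
```

```bash
python3 -m jog '0 .015 0 0;0 .015 -.02 0;0 0 -.06 0;-.03 0 -.06 0;-.032 0 -.06 0;0 0 0 0;0 0 0 0;0 0 0 0'
python3 look.py p3
python3 - <<'E'
from h import *
c,q=pickle.load(open("p3.pkl","rb"));cv2.imwrite("pics/w4.png",c["pixels"][:,:,::-1])
np.set_printoptions(precision=1,suppress=True)
print(proj(c,[(551.8,27.5,60),(755,82,66),(701.5,67.5,32)]))
E
```

```text
time_s: 7.65
tool_pos: [677.8, 117.8, 192.5]
orientation: [-0.001, -0.129, 0.992, -0.0]
force: [-0.4, 0.3, -0.8]
grip_width: 0.5
grasp_force: 0.0
7.65 [677.8 117.8 192.5] [-0.4  0.3 -0.8]
fin r,lat 144.78423666277268 55.50226585299248
wrist 2281 arm deg 16.153969253730253 lat range [-12.9  12.6]
scene 342 arm deg 16.824856623259244 lat range [-13.3  12.4]
[[262.8  44.8]
 [271.8 241.4]
 [273.6 188.7]]
```

View pics/w4.png

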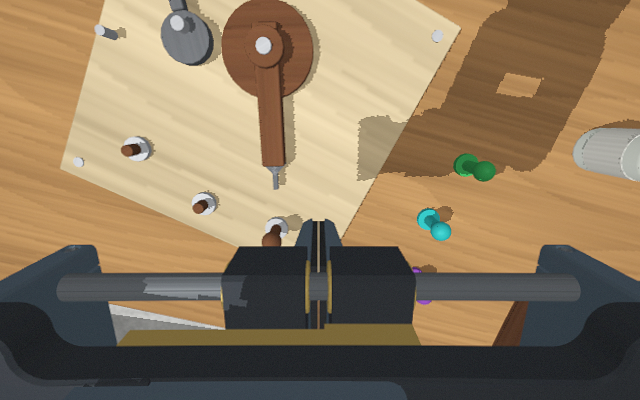

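The wrist view shows the pivot pin at (263,45), the pointer tip at (276,188), the tall peg's foot around (276,227), its ball at (271,240) cut by the gripper below row 246, and the short pegs at (135,149) and (203,204). I'll measure the bearings in this one view.

Run:
```python
from h import *
np.set_printoptions(precision=1,suppress=True)
c,q=pickle.load(open("p3.pkl","rb"));im=c["pixels"].astype(int)
def pts(f,x0,x1,y0,y1):
    p=im[y0:y1,x0:x1];v,u=np.nonzero(f(p));return np.c_[u+x0,v+y0].astype(float)
light=lambda p:(p.min(2)>130)&(np.ptp(p,axis=2)<30)
pin=pts(light,250,278,32,58).mean(0);P=plane(c,[pin],60)[0];print("pivot",pin,P)
foot=pts(light,255,300,205,246);(x,y),r=cv2.minEnclosingCircle(foot.astype(np.float32))
F=plane(c,[(x,y)],26)[0];f=plane(c,foot,26);(fx,fy),fr=cv2.minEnclosingCircle(f[:,:2].astype(np.float32));print("foot",(x,y),r,F,"world circ",fx,fy,fr)
dark=lambda p:(p[:,:,0]>p[:,:,2]*1.4)&(p.max(2)<115)
b=pts(dark,255,290,222,246);hull=b[b[:,1]>=233];
for v in range(228,247,2): k=b[b[:,1]==v,0]; print(v,k.min(),k.max(),end="; ")
B=[(b[(b[:,1]>=v)&(b[:,1]<=v)][:,0].min()+b[b[:,1]==v][:,0].max())/2 for v in (238,240,242)]
uc=np.mean(B);bp=plane(c,[(uc,240)],66)[0];print("\nball",uc,bp)
for v in (170,176,180,184,186,188,190,192): print(v,[tuple(im[v,u]) for u in range(270,283,2)] if v in(180,186,190) else "",end="\n")
ang=lambda A:np.degrees(np.arctan2(A[1]-P[1],A[0]-P[0]))
print("ang foot",ang(F),ang((fx,fy)),"ball",ang(bp))
# pointer mask: gray dark
g=pts(lambda p:(np.ptp(p,axis=2)<22)&(p.max(2)<150),266,288,168,194)
G=plane(c,g,35)
for v in range(168,194,2):
    k=g[g[:,1]==v]
    if len(k): print(v,k[:,0].min(),k[:,0].max(),ang(plane(c,[k.mean(0)],35)[0]))
```

```text
pivot [262.8  45. ] [551.9  27.6  60. ]
foot (275.71875, 228.5625) 11.295365333557129 [754.8  81.2  26. ] world circ 754.6246948242188 81.37207794189453 14.849847793579102
228 272.0 280.0; 230 271.0 280.0; 232 270.0 279.0; 234 266.0 278.0; 236 264.0 279.0; 238 263.0 280.0; 240 273.0 280.0; 242 262.0 280.0; 244 275.0 280.0; Traceback (most recent call last):
  File "<stdin>", line 12, in <module>
    return umr_minimum(a, axis, None, out, keepdims, initial, where)
ValueError: zero-size array to reduction operation minimum which has no identity
```

```bash
cat > ptr.py <<'E'
from h import *
import sys
c=pickle.load(open(sys.argv[1]+".pkl","rb"))[0];im=c["pixels"].astype(int)
P=np.array([551.9,27.6]);ang=lambda A:np.degrees(np.arctan2(A[1]-P[1],A[0]-P[0]))
v,u=np.mgrid[0:400,0:640];uv=np.c_[u.ravel(),v.ravel()].astype(float);X=plane(c,uv,35)[:,:2]-P
px=im.reshape(-1,3);r=np.hypot(*X.T);a=np.degrees(np.arctan2(X[:,1],X[:,0]))
m=(np.ptp(px,axis=1)<22)&(px.max(1)<150)&(abs(a-15)<4)&(r>128)&(r<162)
for lo in range(128,162,4):
    k=m&(r>=lo)&(r<lo+4)
    if k.sum(): print(lo,k.sum(),"pointer ang %.2f  width %.1f"%(a[k].mean(),np.radians(np.ptp(a[k]))*lo))
E
python3 ptr.py p3
python3 -m jog '.028 0 0 0;.028 0 .06 0;0 0 .06 0;0 0 .05 0;0 0 .02 0;0 -.015 0 0;0 -.010 0 0;0 -.005 0 0'
python3 -m jog '0 -.001 0 0;0 -.001 0 0;0 -.0005 0 0;0 0 0 0;0 0 0 0;0 0 0 0;0 0 0 0;0 0 0 0'
python3 look.py p4
```

```text
128 32 pointer ang 15.87  width 14.2
132 15 pointer ang 16.21  width 8.4
136 15 pointer ang 16.09  width 4.9
140 15 pointer ang 15.99  width 4.9
144 14 pointer ang 16.14  width 5.9
148 14 pointer ang 15.98  width 3.8
152 8 pointer ang 15.97  width 3.8
time_s: 8.75
tool_pos: [635.8, 73.7, 8.9]
orientation: [0.001, -0.129, 0.992, -0.0]
force: [0.4, 1.3, 1.1]
grip_width: -0.1
grasp_force: 0.6
time_s: 9.75
tool_pos: [634.9, 72.2, 7.1]
orientation: [0.0, -0.129, 0.992, -0.0]
force: [1.5, 1.8, 0.9]
grip_width: 0.2
grasp_force: 0.7
9.75 [634.9  72.2   7.1] [1.5 1.8 0.9]
fin r,lat 91.80161120435741 22.26417438564907
wrist 5300 arm deg 14.693707697601809 lat range [-12.5  12.6]
scene 122 arm deg 14.41334722246731 lat range [-11.3  29.7]
```

```bash
python3 -m jog '0 .015 0 0;0 .015 -.01 0;0 0 -.06 0;-.027 0 -.06 0;-.027 0 -.055 0;0 0 0 0;0 0 0 0;0 0 0 0'
python3 look.py p5; python3 ptr.py p5
python3 - <<'E'
from h import *
np.set_printoptions(precision=2,suppress=True)
c,q=pickle.load(open("p5.pkl","rb"));im=c["pixels"].astype(int)
P=np.array([551.9,27.6])
v,u=np.mgrid[0:400,0:640];uv=np.c_[u.ravel(),v.ravel()].astype(float);px=im.reshape(-1,3)
X=plane(c,uv,26)[:,:2];m=(px.min(1)>130)&(np.ptp(px,axis=1)<30)&(np.hypot(*(X-[754.6,81.4]).T)<22)&(uv[:,1]<246)
(x,y),r=cv2.minEnclosingCircle(X[m].astype(np.float32));print("foot",x,y,r,np.degrees(np.arctan2(y-P[1],x-P[0])))
X=plane(c,uv,66)[:,:2];m=(px[:,0]>px[:,2]*1.4)&(px.max(1)<125)&(np.hypot(*(X-[754.6,81.4]).T)<16)&(uv[:,1]<246)
d=X[m]-P;a=np.degrees(np.arctan2(d[:,1],d[:,0]));rr=np.hypot(*d.T)
for lo in range(196,226,4):
    k=(rr>=lo)&(rr<lo+4)
    if k.any(): print(lo,k.sum(),a[k].min(),a[k].max(),(a[k].min()+a[k].max())/2)
E
```

```text
time_s: 10.85
tool_pos: [676.7, 114.9, 187.6]
orientation: [-0.001, -0.129, 0.992, -0.0]
force: [0.2, 0.0, 0.1]
grip_width: 0.2
grasp_force: 0.0
10.85 [676.7 114.9 187.6] [0.2 0.  0.1]
fin r,lat 143.0056947142389 52.95641606058372
wrist 2351 arm deg 15.035925721484832 lat range [-12.9  12.5]
scene 336 arm deg 15.666200258178192 lat range [-13.3  12.5]
128 43 pointer ang 15.09  width 16.6
132 17 pointer ang 14.87  width 7.1
136 15 pointer ang 14.81  width 4.8
140 14 pointer ang 14.99  width 5.8
144 18 pointer ang 15.05  width 4.9
148 14 pointer ang 15.01  width 4.8
152 9 pointer ang 14.93  width 4.8
foot 753.6752319335938 81.17363739013672 15.202518463134766 14.869605470021028
196 31 13.68675435119456 17.380917806969045 15.533836079081802
200 45 12.359665872380022 17.296895911812765 14.828280892096394
204 51 12.03454499770195 17.802928359236322 14.918736678469136
208 33 12.03443676860577 17.77368654653386 14.904061657569816
```

The pointer is at 14.95° and the peg at 14.88°, so the arm is set. Next is the lever: move above its handle and turn the tool about 168° so the wrist stays within range.

```bash
python3 -m jog '.05 -.025 0 0;.05 -.025 0 0;.05 -.025 0 0;.05 -.025 0 0;.05 -.025 0 0;0 0 0 10.6;0 0 0 10.6;0 0 0 10.6'
python3 -m jog '0 0 0 10.6;0 0 0 10.6;0 0 0 10.6;0 0 0 10.6;0 0 0 10.6;0 0 0 10.6;0 0 0 10.6;0 0 0 10.6'
python3 -m jog '0 0 0 10.6;0 0 0 10.6;0 0 0 10.6;0 0 0 10.6;0 0 0 10.6;0 0 0 0;0 0 0 0;0 0 0 0'
cat > lev.py <<'E'
from rig import *
from h import *
import sys
np.set_printoptions(precision=1,suppress=True)
s=read_state();L=np.array([553.2,-61.5]);Rt=rot(s["orientation"])
d=s["tool_pos"][:2]-L;print(s["time_s"],s["tool_pos"],"F",s["force"],"tool y deg",np.degrees(np.arctan2(Rt[1,1],Rt[0,1])),"pol",np.hypot(*d),np.degrees(np.arctan2(d[1],d[0])),"q6",s["qpos"][5])
v,u=np.mgrid[0:400,0:640];uv=np.c_[u.ravel(),v.ravel()].astype(float)
o=[]
for n in ("wrist","scene","top"):
    c=camera(n);o.append(c);P=np.array(c["xyz"])+ray(c,uv)*c["range_z"].reshape(-1,1);px=c["pixels"].reshape(-1,3).astype(int)
    X=P[:,:2]-L;r=np.hypot(*X.T)
    m=(abs(P[:,2]-37)<8)&(r>42)&(r<100)&(np.ptp(px,axis=1)<28)&(px.max(1)<150)
    a=np.arctan2(X[:,1],X[:,0]);m&=(a<-1)&(a>-3.1)
    if m.sum()>5: print(n,m.sum(),"handle deg",np.degrees(np.median(a[m])),np.degrees(np.percentile(a[m],[5,95])))
pickle.dump(o,open(sys.argv[1]+".pkl","wb"))
E
python3 lev.py l1
python3 - <<'E'
from h import *
c=pickle.load(open("l1.pkl","rb"))[0];cv2.imwrite("pics/l1.png",c["pixels"][:,:,::-1])
E
```

```text
time_s: 11.95
tool_pos: [467.9, -70.2, 188.6]
orientation: [-0.0, 0.151, 0.989, 0.0]
force: [0.0, 0.5, -0.6]
grip_width: 0.2
grasp_force: 0.0
time_s: 12.95
tool_pos: [467.9, -70.1, 188.5]
orientation: [-0.0, 0.778, 0.629, -0.0]
force: [0.5, -1.0, -0.1]
grip_width: 0.8
grasp_force: 0.0
time_s: 13.95
tool_pos: [468.4, -70.2, 188.9]
orientation: [-0.0, 0.976, 0.22, -0.0]
force: [-0.4, -0.1, -0.5]
grip_width: 0.7
grasp_force: 0.0
13.95 [468.4 -70.2 188.9] F [-0.4 -0.1 -0.5] tool y deg -64.61342325457217 pol 85.27350794860871 -174.157710035972 q6 0.9297918080097658
wrist 570 handle deg -154.52981122979975 [-160.2 -147.7]
scene 66 handle deg -156.1608905172802 [-161.5  -69.2]
```

View pics/l1.png

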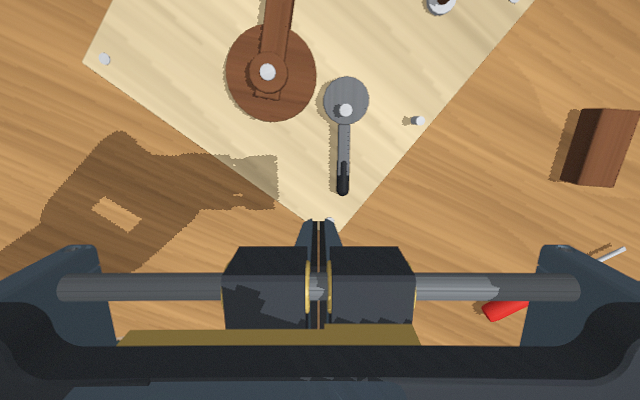

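The wrist view shows the lever pivot at (346,110), the black grip's end at (343,190), the stop pin at (415,120) and the fingertips at (319,222) on the clockwise side of the handle, so the pushing side is right. I'll descend and close the gap.

```bash
python3 -m jog '.006 0 0 0;0 0 .05 0;0 0 .05 0;0 0 .05 0;0 0 .03 0;0 0 .008 0;0 .005 0 0;0 .004 0 0'
python3 lev.py l2
```

```text
time_s: 15.1
tool_pos: [479.0, -76.3, 2.3]
orientation: [0.0, 0.976, 0.219, 0.001]
force: [-0.5, -0.2, -0.1]
grip_width: 0.2
grasp_force: 0.0
15.1 [479.  -76.3   2.3] F [-0.5 -0.2 -0.1] tool y deg -64.75167763050453 pol 75.62260562170415 -168.70904594108447 q6 0.9241506599439425
wrist 1536 handle deg -154.26225881405497 [-171.1  -72. ]
scene 71 handle deg -155.14155089435417 [-174.8  -69. ]
```

```bash
python3 -m jog '-.0012 .0065 0 -5;-.0012 .0065 0 -5;-.0012 .0065 0 -5;-.0012 .0065 0 -5;-.0012 .0065 0 -5;-.0012 .0065 0 -5;-.0012 .0065 0 -5;-.0012 .0065 0 -5'
python3 lev.py l3
```

```text
time_s: 16.25
tool_pos: [505.4, -119.7, 1.5]
orientation: [0.0, 0.841, 0.54, -0.0]
force: [-2.5, -1.1, 0.3]
grip_width: 0.6
grasp_force: 0.7
16.25 [ 505.4 -119.7    1.5] F [-2.5 -1.1  0.3] tool y deg -24.595117163688343 pol 75.35212875795354 -129.373349387334 q6 0.15183529301837337
wrist 1429 handle deg -117.76047073922354 [-137.5  -72.7]
scene 90 handle deg -116.58241223522052 [-136.   -69.3]
```

```bash
python3 -m jog '-.0012 .0065 0 -5;-.0012 .0065 0 -5;-.0012 .0065 0 -5;-.0012 .0065 0 -5;-.0012 .0065 0 -5;-.0012 .0065 0 -5;-.0003 .002 0 -2;0 .0015 0 -1'
python3 lev.py l4
```

```text
time_s: 17.4
tool_pos: [545.0, -134.5, 1.1]
orientation: [0.0, 0.655, 0.756, -0.0]
force: [-0.9, -0.8, 1.2]
grip_width: 0.7
grasp_force: 0.8
17.4 [ 545.  -134.5    1.1] F [-0.9 -0.8  1.2] tool y deg 8.194210008027095 pol 73.5109516155838 -96.44290575920316 q6 -0.426484733926739
wrist 1183 handle deg -85.91509976709774 [-106.2  -78. ]
scene 115 handle deg -82.52614447594183 [-99.3 -71.4]
```

```bash
python3 -m jog '0 .001 0 0;0 .001 0 0;0 .001 0 0;0 .001 0 0;0 0 0 0;0 0 0 0;0 0 0 0;0 0 0 0'
python3 -m jog '0 .001 0 0;0 .0005 0 0;0 0 0 0;0 0 0 0;0 0 0 0;0 0 0 0;0 0 0 0;0 0 0 0'
python3 lev.py l5
```

```text
time_s: 18.55
tool_pos: [549.1, -134.1, 1.0]
orientation: [-0.0, 0.654, 0.756, 0.0]
force: [-1.5, -0.0, 0.2]
grip_width: 0.5
grasp_force: 0.3
time_s: 19.55
tool_pos: [549.7, -133.9, 0.9]
orientation: [-0.001, 0.654, 0.756, -0.001]
force: [-6.6, -4.9, 4.2]
grip_width: 0.6
grasp_force: 3.7
19.55 [ 549.7 -133.9    0.9] F [-6.6 -4.9  4.2] tool y deg 8.262798582592017 pol 72.50900943136969 -92.78250517461396 q6 -0.42360589962681927
wrist 1150 handle deg -81.82543565597295 [-101.7  -74.3]
scene 115 handle deg -78.12500344511716 [-96.3 -68.8]
```

```bash
python3 -m jog '0 .0005 0 0;0 .0005 0 0;0 0 0 0;0 0 0 0;0 0 0 0;0 0 0 0;0 0 0 0;0 0 0 0'
python3 lev.py l6
```

```text
time_s: 20.7
tool_pos: [549.8, -133.9, 0.8]
orientation: [-0.001, 0.654, 0.756, -0.001]
force: [-11.9, -7.6, 8.4]
grip_width: 0.7
grasp_force: 6.8
20.7 [ 549.8 -133.9    0.8] F [-11.9  -7.6   8.4] tool y deg 8.275894051643645 pol 72.45718040277588 -92.70658870416003 q6 -0.42293000474261183
wrist 1128 handle deg -81.80716752992508 [-101.7  -74.3]
scene 112 handle deg -78.05269092524343 [-96.5 -69.3]
```

```bash
python3 -m jog '0 -.01 0 0;0 -.02 0 0;0 -.02 0 0;0 0 -.06 0;0 0 -.06 0;0 0 -.06 0;0 -.03 -.06 0;0 0 0 0'
python3 lev.py l7; python3 look.py p6
python3 - <<'E'
from h import *
o=pickle.load(open("l7.pkl","rb"));a=o[1]["pixels"][140:290,230:430];b=o[0]["pixels"]
p=np.vstack([cv2.resize(a,(480,300),interpolation=2),cv2.resize(b,(480,300))]);cv2.imwrite("pics/fin.png",p[:,:,::-1])
E
```

```text
time_s: 21.85
tool_pos: [474.4, -145.8, 241.0]
orientation: [0.003, 0.655, 0.756, 0.001]
force: [0.8, 0.0, -0.2]
grip_width: 0.4
grasp_force: 0.0
21.85 [ 474.4 -145.8  241. ] F [ 0.8  0.  -0.2] tool y deg 8.208488667721385 pol 115.3619089550525 -133.08451726894896 q6 -0.4882843868393565
wrist 454 handle deg -82.02275362289983 [-87.5 -75.8]
scene 87 handle deg -75.62173516469447 [-81.5 -69.1]
top 31 handle deg -80.7274494057571 [-87.  -74.2]
22.0 [ 473.5 -144.8  236. ] [-0.4 -0.  -0.5]
fin r,lat -119.42147501967099 -146.94649757638032
wrist 2301 arm deg 14.372076885736176 lat range [-12.7  12.4]
scene 353 arm deg 15.795848117721487 lat range [-13.9  12.6]
```

View pics/fin.png

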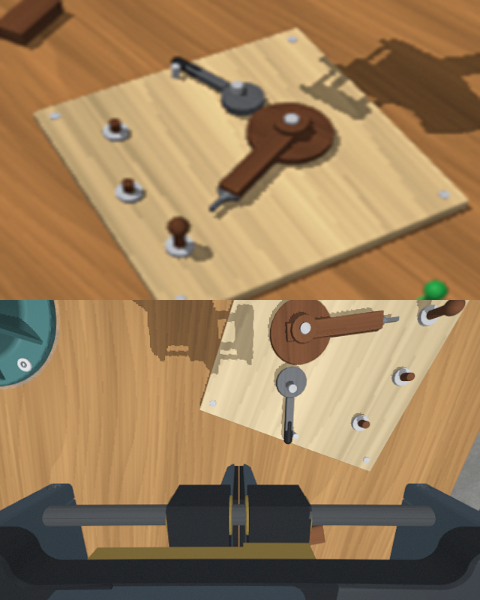

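The final view shows the lever handle against the stop pin (top panel, about (178,68)) and the pointer (213,208) aimed at the tall peg. I'll make one last same-view bearing check of pointer against peg.

```bash
python3 look.py p7; python3 ptr.py p7
python3 - <<'E'
from h import *
c,q=pickle.load(open("p7.pkl","rb"));im=c["pixels"].astype(int)
v,u=np.mgrid[0:400,0:640];uv=np.c_[u.ravel(),v.ravel()].astype(float);px=im.reshape(-1,3)
X=plane(c,uv,60)[:,:2];m=(px.min(1)>150)&(np.ptp(px,axis=1)<30)&(np.hypot(*(X-[551.9,27.6]).T)<12);P=X[m].mean(0)
X=plane(c,uv,26)[:,:2];m=(px.min(1)>130)&(np.ptp(px,axis=1)<30)&(np.hypot(*(X-[754.6,81.4]).T)<22)
(x,y),r=cv2.minEnclosingCircle(X[m].astype(np.float32));print("pivot",P,"foot",x,y,r,np.degrees(np.arctan2(y-P[1],x-P[0])))
E
```

```text
22.1 [ 473.6 -144.6  235.4] [-0.   0.7  0.3]
fin r,lat -119.26191302217336 -146.85250770641073
wrist 2305 arm deg 14.379584720903727 lat range [-12.7  12.5]
scene 358 arm deg 15.745687744888142 lat range [-14.3  12.1]
128 20 pointer ang 14.87  width 12.3
132 27 pointer ang 14.59  width 8.3
136 23 pointer ang 14.55  width 6.5
140 22 pointer ang 14.40  width 5.5
144 20 pointer ang 14.53  width 6.1
148 22 pointer ang 14.43  width 5.5
152 10 pointer ang 14.55  width 4.3
pivot [551.54108154  26.84271072] foot 753.11083984375 79.87696838378906 16.160865783691406 14.740793944273937
```

```bash
python3 -c "
from rig import *
print(job_done())"
```

```text
the job is handed in; nothing more can be done
None
```

I handed the job in at about 22 s. The fence arm's pointer was within about 0.1–0.2° of the tall peg's bearing by camera, and the lock lever was pushed until it stopped moving against its pin.

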